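# Load the bar caddy

### The arm

A 6-joint arm with a two-finger parallel gripper is mounted at the origin on a cart in front of the work surface, level with it; the furniture and walls round the work are solid. World frame = base frame: x ahead of the robot, y to its left, z up, the work surface at z = 0. Lengths are in mm, angles in degrees, forces in N, time in s.
With the tool pointing down it reaches from about 350 to 850 mm from the base axis. Payload 8.1 kg.
Tool frame: the origin (TCP) lies midway between the tips of the shut fingers; the grasp point (between the pads) lies hold_point_z behind it (hold_point_z is the distance from the TCP to the grasp point, in mm); z points along the fingers, x is the direction in which the jaws open and shut, and the axes are right-handed (so a half turn about z gives the same grasp; the last joint's range is limited). The gripper opens to 85 mm and grips with 20 to 120 N. Pads are 22 mm wide; open, the fingers measure 114 mm over their backs; the gripper's body (76 mm by 85 mm) begins 54 mm behind the grasp point. The pads swing forward as they close: fully open they stand 13 mm farther back than shut.
Start: joints at [-73.705, 7.471, 85.268, -0, 87.261, -4.893], TCP at [216.877, -559.437, 231.292] pointing down, gripper open.
Joint ranges: [-169.43, 169.43], [-51.17, 129.36], [1.28, 143.12], [-76.62, 256.62], [0, 156.53], [-152.29, 152.29]. Speed limits (degrees/s): [136.94, 136.94, 159.86, 180, 180, 180].

### API

Orientations are given as [roll, pitch, yaw] about the fixed x, y, z axes, in that order (R = Rz(yaw) Ry(pitch) Rx(roll)).
In Python, from bench import * gives the robot as it stands.
- The arm moves only by the shell command python3 -m pendant 'ROWS' [OPENING] [FORCE]. ROWS is JSON, a list that holds one entry, the list of rows, each a list of 4 numbers: the shift along the tool's x, y, z normalised to -1 to 1, where 1 is 0.02 m, then the turn about the tool's z normalised to -1 to 1, where 1 is 0.08 rad. A call has exactly 10 rows; each row shifts and turns the pose as measured when the row begins, along the tool's axes as they then stand; what a row does not reach is not made up. A row lasts 1/12 s, in which the tool goes at most 41.7 mm and 7.16 degrees, less where a joint would pass 70% of its speed; a pose out of reach is approached as far as the arm can. A call with a number of a shift or a turn outside -1 to 1 is refused whole. A call with a gripper value outside its range is refused whole. OPENING is the gripper's target within -1 to 1 (fully open at 1, half-way at 0, shut at -1), set as the call begins (- or left out, the last holds). The fingers move at their own pace and stop on an object; FORCE is the grip in N (left out, the last holds). Time passes only in rows, so rows that do not move let the fingers close, or fill a call up. It gives the time, the measured TCP pose, the force and the opening at its end, in the units of the state.
- sense(): the state, without advancing time (a new reading comes with each control period).
- snapshot(name): name is "scene" or "top"; returns the picture (384x512x3 uint8, red, green, blue); there is no depth.
- calibration(name): a dict with "mtx" (3x3 intrinsics, pixels), "world_to_cam" (4x4, takes a point from world to camera coordinates). Camera axes: x right, y down, z forward; pixel columns grow to the right and rows downward; lengths in mm; the calibration is good to about 2 mm. A picture is of the moment at which its call begins. calibration takes no time and is no camera call.
- hand_in(): hands the job in, once; it reports no verdict.
The state is a dict: "time": time; "joint_pos": joint angles; "qd": joint speeds; "joint_efforts": joint torques, N m; "tool_pos": TCP position; "tcp_rot": TCP orientation; "ft_force": force on the tool from outside, world axes, zero at the start; "wrist_torque": the same for the moment, N m; "finger_gap": finger opening in mm.
Only numpy, scipy, OpenCV 4.12 (cv2) and the standard library are available. Lean on these libraries where they do the work, as an engineer would, in place of code of your own. Each camera call takes 0.05 s, during which the arm holds its last target.

### The job

Get the bar caddy ready for service: stand the brass jigger in the deep square well, lay the half lime cut face down in the round dish, lay the matchbox flat in the rectangular nest and along it, and lay the brass stopper lengthwise between the two ridges of the cradle, near the middle of its length. Leave the silver stopper and the spice jar where they are; they do not belong in the caddy.

Things in the scene. Friction and masses are not known exactly. Their poses are not given: they have to be found in the camera images.
- jigger_cup: Brass two-ended spirit measure (jigger), an hourglass standing upright, 47 mm across at both rims, 100 mm tall, about 0.11 kg. To the fingers it is a full cylinder 47 mm across (the waist is filled in for contact). Origin: centre of its underside, z up.
- brass_stopper_mid (a point): Brass bottle stopper with a many-sided knob, lying on its side: 62 mm long, 26 mm thick, 0.06 kg. This point is the middle of the stopper, 13.5 mm above what it lies on; its y axis runs along the length (horizontal), x and z across it. For contact it is a smooth convex shape, without the neck.
- match_box: Small flat matchbox lying flat, 37 mm (x) by 56 mm (y) by 16 mm high, 0.02 kg, its tray fixed shut. Origin: centre of its underside, z up. Mind the wall cabinet over the back of the worktop: it hangs beyond about x = 0.5 m, about 0.48 m up, so a wrist swung out there at height strikes it.
- half_lime: Half a lime lying cut face down, a green dome 54 mm across and 35 mm high, 0.03 kg. Origin: centre of the cut face, z up.
- spice_jar: Look-alike of the jigger, stays where it is: an upright glass spice jar with a green lid, 46 mm across, 106 mm tall. Origin: centre of its underside.
- silver_stopper_mid (a point): Look-alike of the brass stopper, stays where it is: a silver-grey bottle stopper with a flat disc head, lying on its side, 48 mm long (along y), 29 mm thick. This point is its middle, 14.5 mm above the worktop.
- deep_well: Fixed square light-wood cell with dark floor, 84 x 84 mm, one of four in a row in the dark caddy tray (104 x 364 mm, rim 16 mm); cells swap places. Origin: centre of its underside, 6 mm above the worktop; x, y along its sides. For the jigger: deep open square box, inside 70 x 70 mm, floor 7 mm and rim 45 mm above the origin.
- round_dish: Fixed square light-wood cell with dark floor, 84 x 84 mm, one of four in a row in the dark caddy tray (104 x 364 mm, rim 16 mm); cells swap places. Origin: centre of its underside, 6 mm above the worktop; x, y along its sides. For the half lime: plate 11 mm thick with a round recess 73 mm across, its floor 6 mm above the origin.
- rect_nest: Fixed square light-wood cell with dark floor, 84 x 84 mm, one of four in a row in the dark caddy tray (104 x 364 mm, rim 16 mm); cells swap places. Origin: centre of its underside, 6 mm above the worktop; x, y along its sides. For the matchbox: plate 11 mm thick with a rectangular recess, 57 mm along x, 74 mm along y, its floor 6 mm above the origin.
- cradle: Fixed square light-wood cell with dark floor, 84 x 84 mm, one of four in a row in the dark caddy tray (104 x 364 mm, rim 16 mm); cells swap places. Origin: centre of its underside, 6 mm above the worktop; x, y along its sides. For the brass stopper: plate 6 mm thick with two parallel ridges along y, 80 mm long, 6 mm high, inner faces at x = -23 and +23 mm, ends open.
Mind the look-alikes: they are no part of the job. What is shaped like the part that bears brass_stopper_mid but blue is not meant.

How it is judged (in metres and radians):
At the end, for the whole second after the job is handed in: On the cell floors, at rest: jigger within 17 mm of the centre, 0.15 rad of upright; lime 14 mm, 0.12 rad; matchbox 15.5 mm, flat (0.12), along (0.4); stopper between the ridges, 12 mm across, 15 mm along, 0.35 rad. Spice jar upright; it and the silver stopper moved under 25 mm (horizontal distance between jigger_cup and deep_well below 0.017 m and z of jigger_cup in the frame of deep_well between 0.003 and 0.011 m and angle between each of jigger_cup, spice_jar's own z axis and vertical below 0.15 rad and linear speed of each of jigger_cup, half_lime, match_box below 0.02 m/s and horizontal distance between half_lime and round_dish below 0.014 m and z of half_lime in the frame of round_dish between 0.002 and 0.01 m and angle between each of half_lime, match_box's own z axis and vertical below 0.12 rad and horizontal distance between match_box and rect_nest below 0.0155 m and z of match_box in the frame of rect_nest between 0.002 and 0.01 m and angle between the y axis of match_box and the y axis of rect_nest, either way round below 0.4 rad and x of brass_stopper_mid in the frame of cradle between -0.012 and 0.012 m and y of brass_stopper_mid in the frame of cradle between -0.015 and 0.015 m and z of brass_stopper_mid in the frame of cradle between 0.0145 and 0.0245 m and angle between the y axis of brass_stopper_mid and the y axis of cradle, either way round below 0.35 rad and distance of each of spice_jar, silver_stopper_mid from where it was at the start of the episode below 0.025 m); the robot touches nothing.
It also fails if it takes over 106 s, if anything falls off the work surface, if the arm or the gripper's body presses on something with over 40 N, if the wrist force passes 120 N, or if a joint passes its speed limit or range.

## Working session

There is one attempt and no reset: what is moved stays moved. The work goes in short steps, Python scripts to look and compute and a shell command to move; the robot and the scene stay as the last step left them, time stands still between calls to the robot, and variables do not carry over. Pictures are saved under pics/ and viewed, and the job is handed in when it is done.

```bash
ls; mkdir -p pics; python3 - <<'E'
from bench import *
import cv2,numpy as np
for n in("scene","top"):
    im=snapshot(n); cv2.imwrite(f"pics/{n}0.png",cv2.cvtColor(im,cv2.COLOR_RGB2BGR))
    big=cv2.resize(im,(800,600),interpolation=cv2.INTER_CUBIC); cv2.imwrite(f"pics/{n}0b.png",cv2.cvtColor(big,cv2.COLOR_RGB2BGR))
    c=calibration(n);print(n,np.round(c["mtx"],1).tolist(),np.round(c["world_to_cam"],3).tolist())
print(sense())
E
```

```text
pics
scene [[364.0, 0.0, 261.0], [0.0, 364.0, 191.9], [0.0, 0.0, 1.0]] [[0.702, -0.712, -0.021, -257.723], [-0.367, -0.336, -0.868, 176.716], [0.611, 0.617, -0.497, 1064.722], [0.0, 0.0, 0.0, 1.0]]
top [[482.9, 0.0, 264.7], [0.0, 482.9, 193.6], [0.0, 0.0, 1.0]] [[0.025, -1.0, -0.007, 16.93], [-0.982, -0.023, -0.187, 368.509], [0.187, 0.011, -0.982, 1290.302], [0.0, 0.0, 0.0, 1.0]]
{'time': 0.1, 'joint_pos': array([-7.37072357e+01,  7.51209679e+00,  8.53230088e+01,  9.82409660e-05,
        8.72622398e+01, -4.89231164e+00]), 'qd': array([ 0.01594674, -0.05282902, -0.11900266,  0.07799344, -0.07190656,
        0.04900098]), 'joint_efforts': array([ 9.38984449e-04, -5.70947993e+01, -5.01943767e+01, -2.10568442e-04,
        8.08046112e-03,  2.21807102e-05]), 'tool_pos': array([ 216.71721261, -558.95883102,  230.33591698]), 'tcp_rot': array([-1.79991600e+02,  9.69823334e-02, -6.88149217e+01]), 'ft_force': array([ 0.06029997,  0.40802875, -0.89475068]), 'wrist_torque': array([-0.05789739, -0.05489284, -0.01340051]), 'finger_gap': 85.21223670077832}
```

View pics/top0b.png

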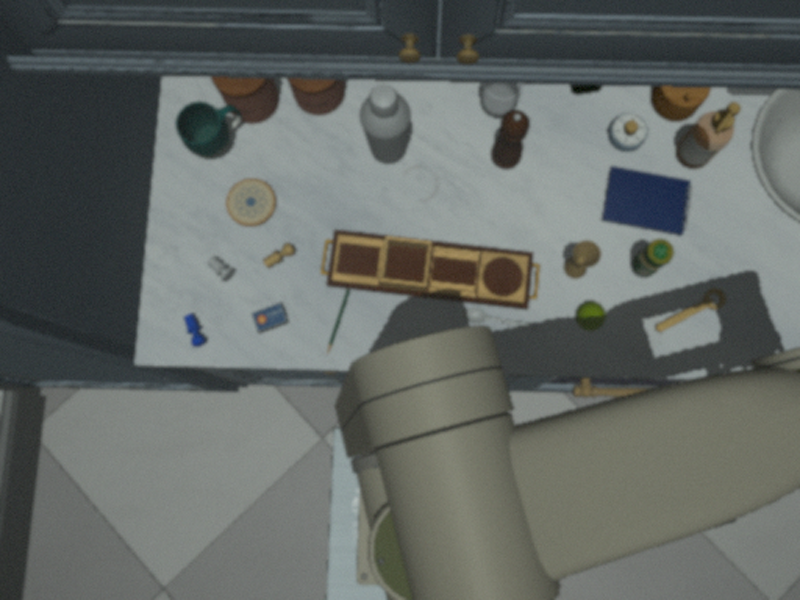

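View pics/scene0b.png

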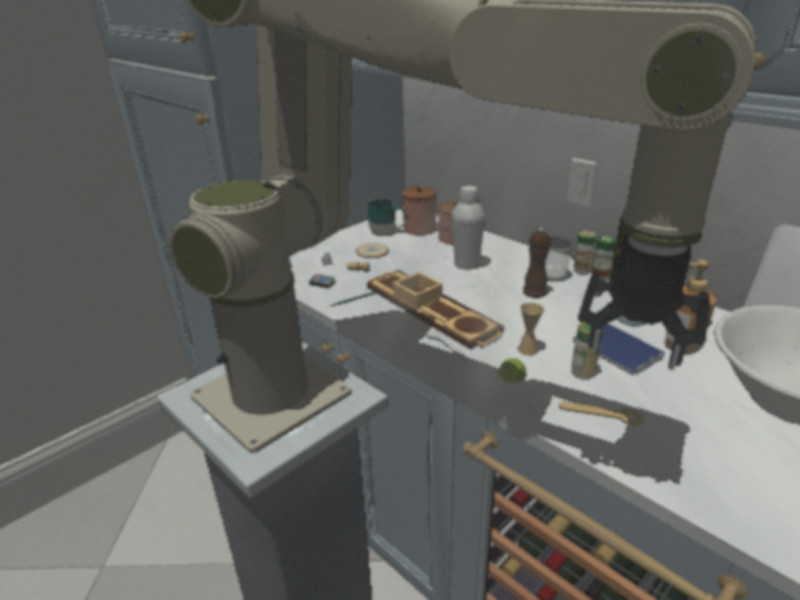

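```bash
cat > h.py <<'E'
from bench import *
import cv2,numpy as np
def cam(n):
    c=calibration(n);return np.array(c["mtx"]),np.array(c["world_to_cam"])
def ray(n,u,v,z):
    K,T=cam(n);d=T[:3,:3].T@np.linalg.solve(K,[u,v,1.]);o=-T[:3,:3].T@T[:3,3]
    return o+d*(z-o[2])/d[2]
def proj(n,p):
    K,T=cam(n);q=K@(T[:3,:3]@np.array(p,float)+T[:3,3]);return q[:2]/q[2]
def crop(im,x0,y0,w,h,s,f):
    cv2.imwrite(f,cv2.cvtColor(cv2.resize(im[y0:y0+h,x0:x0+w],(w*s,h*s),interpolation=cv2.INTER_CUBIC),cv2.COLOR_RGB2BGR))
E
python3 - <<'E'
from h import *
im=cv2.cvtColor(cv2.imread("pics/top0.png"),cv2.COLOR_BGR2RGB)
crop(im,100,140,130,90,6,"pics/c1.png")
crop(im,200,140,150,65,5,"pics/c2.png")
crop(im,345,140,100,80,7,"pics/c3.png")
E
```

```text
(no output)
```

View pics/c1.png

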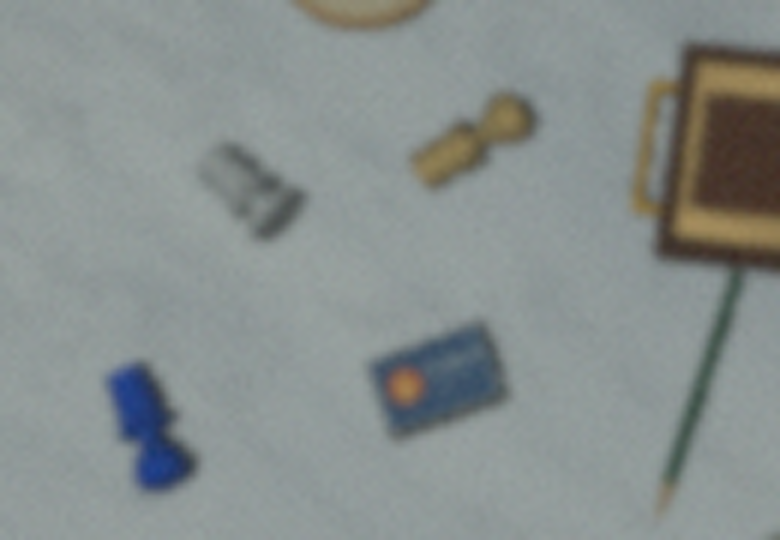

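View pics/c2.png

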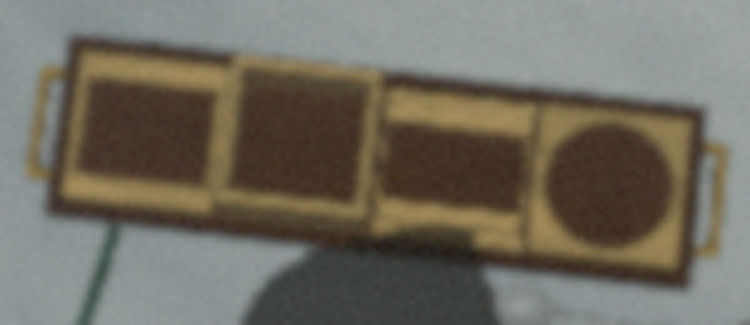

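View pics/c3.png

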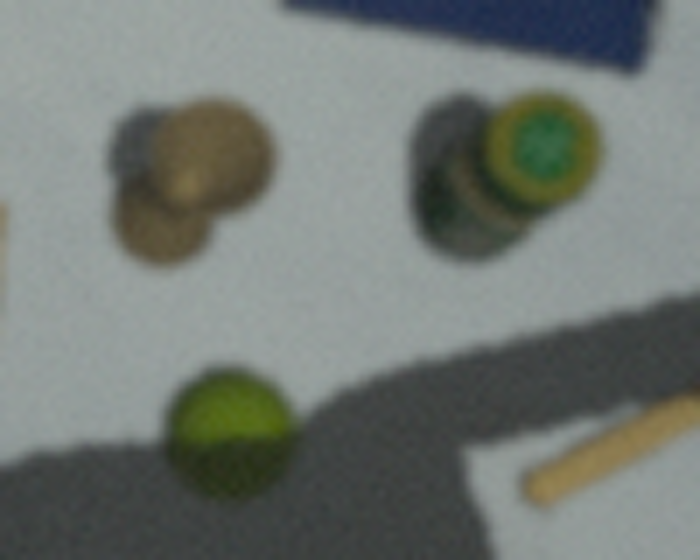

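```bash
python3 - <<'E'
from h import *
for n in("scene","top"):
    K,T=cam(n);print(n,"cam at",-T[:3,:3].T@T[:3,3])
im=cv2.cvtColor(cv2.imread("pics/top0.png"),cv2.COLOR_BGR2RGB)
hsv=cv2.cvtColor(im,cv2.COLOR_RGB2HSV)
C=np.array([ray("top",u,v,22) for u,v in[(214.4,148),(340.6,161.4),(337,196.6),(210.4,182.4)]])
print("tray corners@16+6?",C[:,:2].round().tolist(),"c",C.mean(0),"sides",[round(float(np.linalg.norm(C[i]-C[(i+1)%4])),1) for i in range(4)])
for nm,(u,v) in dict(nest=(148,132),cradle=(452,165),dish=(610,184)).items(): print(nm,ray("top",200+u/5,140+v/5,12).round(1))
print("well rim c",ray("top",200+301/5,140+140/5,40))
def blob(lo,hi,roi,z,name):
    x0,y0,x1,y1=roi;m=cv2.inRange(hsv,lo,hi);k=np.zeros_like(m);k[y0:y1,x0:x1]=m[y0:y1,x0:x1]
    n,l,s,c=cv2.connectedComponentsWithStats(k);i=1+np.argmax(s[1:,4]);cs,_=cv2.findContours((l==i).astype(np.uint8),0,1)
    p=np.array([ray("top",u,v,z)[:2] for u,v in max(cs,key=cv2.contourArea)[:,0]],np.float32)
    (cx,cy),(w,h),a=cv2.minAreaRect(p);box=cv2.boxPoints(((cx,cy),(w,h),a));e=max([box[1]-box[0],box[2]-box[1]],key=np.linalg.norm)
    print(name,s[i].tolist(),np.array([cx,cy]).round(1),"size",round(w,1),round(h,1),"long yaw",round(float(np.degrees(np.arctan2(e[1],e[0]))),1))
blob((15,80,60),(30,255,255),(160,150,195,175),13,"brass")
blob((100,90,40),(125,255,255),(155,185,190,220),8,"match")
blob((30,120,30),(50,255,255),(362,185,395,215),15,"lime")
blob((10,60,50),(30,255,255),(355,150,387,180),50,"jig")
blob((0,0,0),(179,255,105),(130,160,155,185),14,"silver")
print("jig top",ray("top",345+213/7,140+157/7,100),"jig base",ray("top",345+163/7,140+215/7,0))
print("jar top",ray("top",345+543/7,140+150/7,106))
E
```

```text
scene cam at [-404.42631956 -780.75523747  676.86277555]
top cam at [ 120.63912453   10.71657799 1336.52394119]
tray corners@16+6? [[498.0, 171.0], [467.0, -184.0], [367.0, -174.0], [399.0, 178.0]] c [432.80350776  -2.25231716  22.        ] sides [357.1, 101.1, 353.5, 99.7]
nest [448.3 127.2  12. ]
cradle [433.1 -44.7  12. ]
dish [ 424.3 -133.5   12. ]
well rim c [438.75701398  40.0609858   40.        ]
brass [170, 157, 18, 13, 81] [453.5 272.7] size 15.5 53.0 long yaw -53.5
match [169, 201, 13, 9, 47] [336.3 277.8] size 12.8 36.3 long yaw -66.3
lime [370, 194, 17, 14, 147] [ 362.  -288.8] size 43.8 34.6 long yaw 74.2
jig [362, 155, 21, 22, 290] [ 451.3 -264.1] size 40.5 68.4 long yaw -44.0
silver [143, 172, 7, 7, 26] [416.4 359.6] size 8.8 23.1 long yaw -29.8
jig top [ 446.21682615 -264.43997579  100.        ] jig base [ 447.8178185  -266.02370384    0.        ]
jar top [ 450.21141006 -386.49284087  106.        ]
```

```bash
python3 - <<'E'
import bench
print([ (k,getattr(bench,k)) for k in dir(bench) if not k.startswith('_') and 'oint' in k or 'hold' in k][:10], [k for k in dir(bench) if not k.startswith('_')])
from h import *
def P(x0,y0,s,u,v,z): return ray("top",x0+u/s-.4,y0+v/s-.4,z)[:2]
b=[P(100,140,6,u,v,13.5) for u,v in[(422,168),(530,107)]]
d=b[1]-b[0];print("brass mid",(b[0]+b[1])/2,np.linalg.norm(d),np.degrees(np.arctan2(d[1],d[0])))
q=np.array([P(100,140,6,u,v,16) for u,v in[(370,362),(483,322),(508,395),(397,438)]])
print("match",q.mean(0),[np.linalg.norm(q[i]-q[i-1]) for i in range(4)]);
for d in(q[1]-q[0],q[2]-q[3]):print(np.degrees(np.arctan2(d[1],d[0])))
print("lime",P(345,140,7,231,434,5),P(345,140,7,231,434,12),"rad",(298-165)/14*1.34/482.9*1000)
print("jig",P(345,140,7,213,157,100))
c=np.array([P(200,140,5,148,132,15),P(200,140,5,610,184,15)]);print("nest,dish",c,"centre",c.mean(0))
d=c[0]-c[1];print(np.degrees(np.arctan2(d[1],d[0])),np.linalg.norm(d)/3)
c=np.array([P(100,140,6,u,v,14.5) for u,v in[(222,160),(285,222)]]);print("silver",c.mean(0),np.linalg.norm(c[0]-c[1]))
# predicted nest recess in scene view
for p in[(448,127),(440,40),(432,-46),(424,-133)]: print(proj("scene",(*p,12)).round()*800/512)
E
```

```text
[('hold_point_z', 18.700000000000003)] ['PlanningError', 'calibration', 'hand_in', 'hold_point_z', 'sense', 'snapshot']
brass mid [455.8574583  270.75523586] 58.04533345184091 -57.98112240831271
match [339.65471748 280.48887688] [np.float64(38.22254111675573), np.float64(55.12994138915801), np.float64(36.6491291186519), np.float64(54.44529361312384)]
-68.61805243121414
-66.97298373169068
lime [ 358.51778678 -289.63569801] [ 357.26722674 -288.0567058 ] rad 26.361565541519987
jig [ 447.27942895 -263.40711825]
nest,dish [[ 448.64407878  128.12315603]
 [ 424.71095817 -132.06607042]] centre [436.67751847  -1.97145719]
84.74452143558261 87.09587808797853
silver [427.31810007 373.68492664] 43.13434276142734
[393.75   282.8125]
[417.1875 296.875 ]
[442.1875 309.375 ]
[470.3125 325.    ]
```

```bash
python3 - <<'E'
from h import *
im=cv2.cvtColor(cv2.imread("pics/scene0.png"),cv2.COLOR_BGR2RGB)
crop(im,185,150,200,100,4,"pics/c4.png")
E
```

```text
(no output)
```

View pics/c4.png

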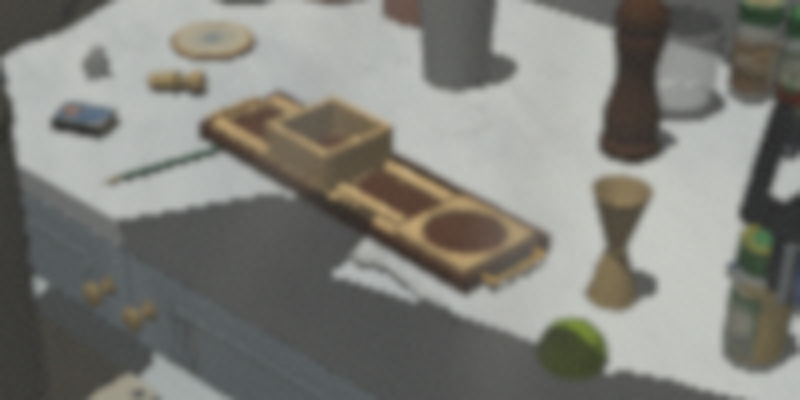

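Candidates (top view, px): the jigger is (375,162) and its look-alike, the spice jar with the green lid, is (422,161). The brass stopper is (179,163), with the silver one at (141,171) and a blue one at (124,211). The matchbox is (173,203), not the navy pad at (413,128). The lime is (378,202). The crops confirm these choices. The cells from the left are nest, well, cradle and dish. I'll take the lime first.

```bash
cat > d.py <<'E'
import sys
from h import *
s=sense();x,y,z,yaw=map(float,sys.argv[1:5]) 
R=np.radians(s["tcp_rot"][2]);d=np.array([x,y])-s["tool_pos"][:2]
tx=d@[np.cos(R),np.sin(R)];ty=d@[np.sin(R),-np.cos(R)];tz=s["tool_pos"][2]-z
dy=(yaw-s["tcp_rot"][2]+90)%180-90
print("t",round(s["time"],2),"pos",s["tool_pos"].round(1),"rot",s["tcp_rot"].round(1),"gap",round(s["finger_gap"],1),"F",s["ft_force"].round(1),"j6",s["joint_pos"][5].round(1))
print("rows total x %.2f y %.2f z %.2f turn %.2f"%(tx/20,ty/20,tz/20,-np.radians(dy)/.08))
E
python3 -m pendant '[[[-1,-1,0.2,0],[-1,-1,0.3,0],[-1,-1,0.3,0],[-1,-1,0.3,0],[-1,-1,0.3,0],[-1,-1,0.3,0],[-1,-1,0.3,0],[-1,-1,0.3,0],[-1,-1,0.3,0],[-0.5,-1,0.3,0]]]' 1 40; python3 d.py 358 -289 2 -68.8
```

```text
time: 0.93
tool_pos: [334.0, -300.4, 165.4]
tcp_rot: [179.9, 0.4, -69.3]
ft_force: [-0.6, 0.8, -0.1]
finger_gap: 85.6
t 0.93 pos [ 334.  -300.4  165.4] rot [179.9   0.4 -69.3] gap 85.6 F [-0.6  0.8 -0.1] j6 20.7
rows total x -0.11 y -1.32 z 8.17 turn -0.11
```

```bash

python3 -m pendant '[[[0,-0.7,0.5,0],[0,-0.5,0.8,0],[0,-0.1,0.9,0],[0,0,0.9,0],[0,0,0.9,0],[0,0,0.9,0],[0,0,0.9,0],[0,0,0.7,0],[0,0,0.4,0],[0,0,0,0]]]' 1 40; python3 d.py 358 -289 2 -68.8; python3 - <<'E'
from h import *
im=snapshot("scene");crop(im,250,180,130,90,6,"pics/s1.png")
im=snapshot("top");crop(im,320,140,130,90,6,"pics/t1.png")
E
```

```text
time: 1.77
tool_pos: [359.8, -281.2, 18.1]
tcp_rot: [179.9, 0.7, -68.8]
ft_force: [-0.5, -0.2, -0.5]
finger_gap: 85.2
t 1.77 pos [ 359.8 -281.2   18.1] rot [179.9   0.7 -68.8] gap 85.2 F [-0.5 -0.2 -0.5] j6 24.2
rows total x 0.33 y 0.22 z 0.81 turn -0.00
```

View pics/s1.png

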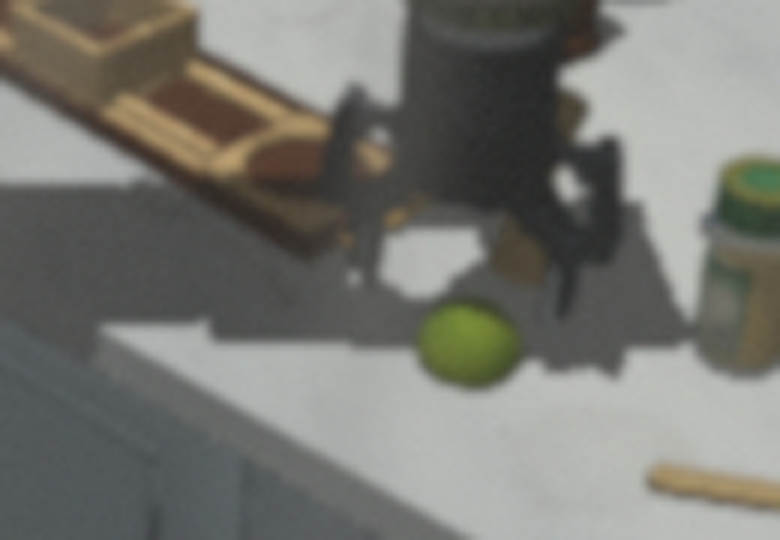

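View pics/t1.png

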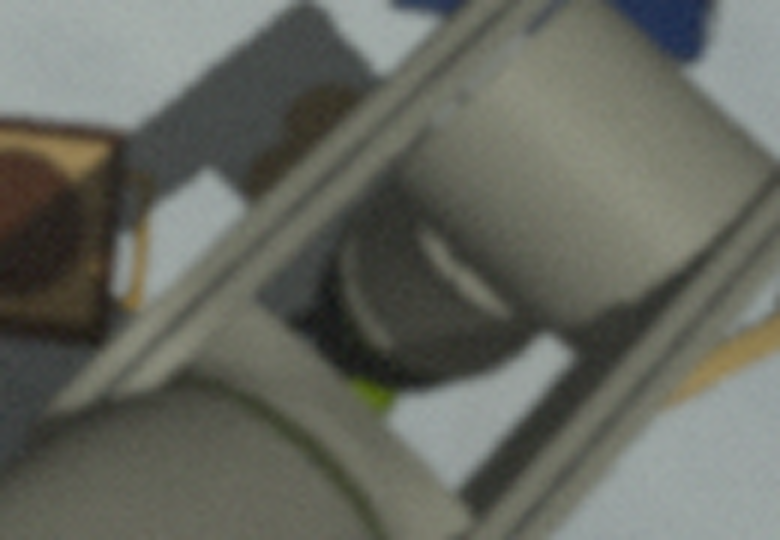

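```bash
python3 - <<'E'
from h import *
print(proj("scene",(358,-289,15)),proj("scene",(360,-281,31)),[ray("scene",328-.4,237-.4,z) for z in(12,15,18)])
print([ray("top",345+231/7-.4,140+434/7-.4,z) for z in(5,12,18)])
E
```

```text
[326.94934923 234.78895406] [325.51772091 229.11292198] [array([ 355.3384285 , -293.53450598,   12.        ]), array([ 351.91021093, -295.7329479 ,   15.        ]), array([ 348.48199337, -297.93138981,   18.        ])]
[array([ 358.51778678, -289.63569801,    5.        ]), array([ 357.26722674, -288.0567058 ,   12.        ]), array([ 356.19531813, -286.70328391,   18.        ])]
```

```bash

python3 -m pendant '[[[0.2,0.2,0.2,0],[0.15,0.1,0.3,0],[0,0,0.2,0],[0,0,0.1,0],[0,0,0,0],[0,0,0,0],[0,0,0,0],[0,0,0,0],[0,0,0,0],[0,0,0,0]]]' 1 40; python3 d.py 357 -289 2 -68.8
```

```text
time: 2.7
tool_pos: [360.2, -295.1, 7.2]
tcp_rot: [-179.9, 0.1, -68.8]
ft_force: [0.1, 0.7, -0.2]
finger_gap: 85.5
t 2.7 pos [ 360.2 -295.1    7.2] rot [-1.799e+02  1.000e-01 -6.880e+01] gap 85.5 F [ 0.1  0.7 -0.2] j6 23.0
rows total x -0.34 y 0.04 z 0.26 turn -0.01
```

```bash

python3 -m pendant '[[[-0.3,0.05,0.2,0],[0,0,0,0],[0,0,0,0],[0,0,0,0],[0,0,0,0],[0,0,0,0],[0,0,0,0],[0,0,0,0],[0,0,0,0],[0,0,0,0]]]' -0.4 30; python3 d.py 357 -289 2 -68.8
```

```text
time: 3.53
tool_pos: [357.2, -289.5, 3.7]
tcp_rot: [-179.9, 0.0, -68.8]
ft_force: [-0.6, 0.1, 1.7]
finger_gap: 49.9
t 3.53 pos [ 357.2 -289.5    3.7] rot [-179.9    0.   -68.8] gap 49.9 F [-0.6  0.1  1.7] j6 23.2
rows total x -0.03 y -0.00 z 0.09 turn -0.00
```

```bash

python3 -m pendant '[[[0,0,0,0],[0,0,0,0],[0,0,-0.2,0],[0,0,-0.6,0],[0,0,-0.9,0],[0,0,-0.9,0],[0,0,-0.7,0],[0,0,-0.3,0],[0,0,0,0],[0,0,0,0]]]' - 30; python3 d.py 425 -132 70 -68.8
```

```text
time: 4.37
tool_pos: [355.7, -288.2, 78.0]
tcp_rot: [-180.0, 0.3, -68.8]
ft_force: [0.6, 0.8, -0.8]
finger_gap: 50.0
t 4.37 pos [ 355.7 -288.2   78. ] rot [-180.     0.3  -68.8] gap 50.0 F [ 0.6  0.8 -0.8] j6 23.2
rows total x -6.03 y -6.05 z 0.40 turn -0.00
```

```bash

python3 -m pendant '[[[-0.7,-0.5,0,0],[-0.9,-0.8,0,0],[-0.9,-0.9,0,0],[-0.9,-0.9,0,0],[-0.9,-0.9,0,0],[-0.8,-0.8,0,0],[-0.5,-0.6,0,0],[-0.2,-0.3,0,0],[0,0,0,0],[0,0,0,0]]]' - 30; python3 d.py 425 -132 20 -68.8; python3 - <<'E'
from h import *
im=snapshot("scene");crop(im,200,140,190,120,4,"pics/s2.png")
E
```

```text
time: 5.2
tool_pos: [417.0, -130.9, 68.9]
tcp_rot: [179.6, 0.8, -69.0]
ft_force: [-0.8, 0.2, -0.2]
finger_gap: 50.2
t 5.2 pos [ 417.  -130.9   68.9] rot [179.6   0.8 -69. ] gap 50.2 F [-0.8  0.2 -0.2] j6 44.5
rows total x 0.19 y -0.35 z 2.45 turn -0.04
```

View pics/s2.png

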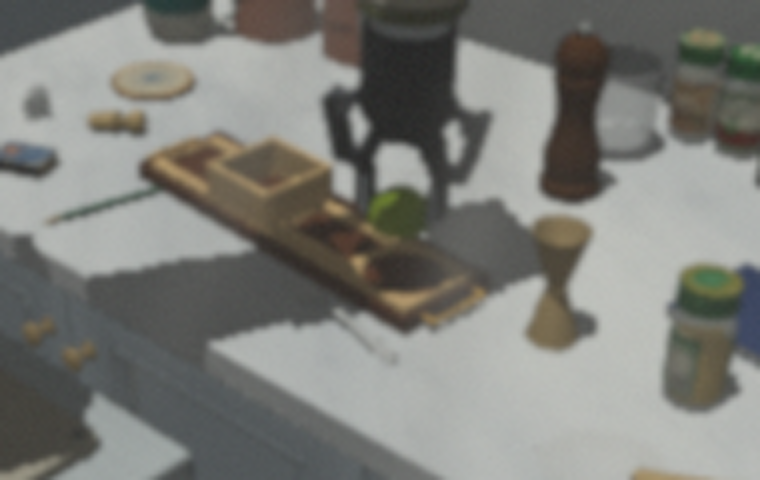

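```bash

python3 -m pendant '[[[0.1,-0.25,0.3,0],[0.05,-0.1,0.6,0],[0,0,0.6,0],[0,0,0.5,0],[0,0,0.3,0],[0,0,0,0],[0,0,0,0],[0,0,0,0],[0,0,0,0],[0,0,0,0]]]' - 30; python3 d.py 425 -132 16.5 -68.8
```

```text
time: 6.08
tool_pos: [422.4, -137.8, 21.3]
tcp_rot: [179.5, 0.7, -69.4]
ft_force: [0.6, -0.1, -0.2]
finger_gap: 50.2
t 6.08 pos [ 422.4 -137.8   21.3] rot [179.5   0.7 -69.4] gap 50.2 F [ 0.6 -0.1 -0.2] j6 44.6
rows total x -0.23 y -0.22 z 0.24 turn -0.14
```

```bash

python3 -m pendant '[[[-0.22,-0.22,0.1,-0.1],[0,0,0.1,0],[0,0,0,0],[0,0,0,0],[0,0,0,0],[0,0,0,0],[0,0,0,0],[0,0,0,0],[0,0,0,0],[0,0,0,0]]]' - 30; python3 d.py 425 -132 16.5 -68.8
```

```text
time: 6.92
tool_pos: [426.7, -131.6, 18.6]
tcp_rot: [179.7, 0.5, -68.9]
ft_force: [-0.3, -0.3, 0.2]
finger_gap: 49.9
t 6.92 pos [ 426.7 -131.6   18.6] rot [179.7   0.5 -68.9] gap 49.9 F [-0.3 -0.3  0.2] j6 45.0
rows total x -0.01 y 0.08 z 0.10 turn -0.02
```

Good to release; then rise.

```bash

python3 -m pendant '[[[0,0.05,0.08,0],[0,0,0,0],[0,0,0,0],[0,0,0,0],[0,0,0,0],[0,0,0,0],[0,0,0,0],[0,0,0,0],[0,0,0,0],[0,0,-0.1,0]]]' 1 40; python3 -m pendant '[[[0,0,-0.5,0],[0,0,-1,0],[0,0,-1,0],[0,0,-1,0],[0,0,-1,0],[0,0,-1,0],[0,0,-1,0],[0,0,-0.6,0],[0,0,0,0],[0,0,0,0]]]';  python3 d.py 447 -265 160 -68.8
```

```text
time: 7.75
tool_pos: [425.4, -132.1, 18.6]
tcp_rot: [179.6, 0.6, -68.9]
ft_force: [0.8, 0.5, -0.0]
finger_gap: 85.8
time: 8.58
tool_pos: [426.1, -132.7, 174.1]
tcp_rot: [179.7, 0.5, -68.9]
ft_force: [0.6, -0.2, -1.2]
finger_gap: 85.4
t 8.58 pos [ 426.1 -132.7  174.1] rot [179.7   0.5 -68.9] gap 85.4 F [ 0.6 -0.2 -1.2] j6 44.9
rows total x 6.55 y 1.41 z 0.70 turn -0.02
```

```bash

python3 -m pendant '[[[0.6,0.1,0,0],[0.9,0.2,0,0],[1,0.2,0,0],[1,0.2,0,0],[1,0.2,0,0],[0.9,0.2,0,0],[0.6,0.1,0,0],[0.2,0,0,0],[0,0,0,0],[0,0,0,0]]]' ; python3 d.py 447 -265 60 -68.8;python3 - <<'E'
from h import *
im=snapshot("scene");crop(im,220,120,190,120,4,"pics/s3.png")
im=snapshot("top");crop(im,200,140,150,65,5,"pics/t3.png")
E
```

```text
time: 9.42
tool_pos: [444.2, -264.6, 161.6]
tcp_rot: [179.2, 1.1, -68.8]
ft_force: [0.9, 0.1, 0.3]
finger_gap: 85.7
t 9.42 pos [ 444.2 -264.6  161.6] rot [179.2   1.1 -68.8] gap 85.7 F [0.9 0.1 0.3] j6 32.4
rows total x 0.07 y -0.12 z 5.08 turn -0.00
```

View pics/s3.png

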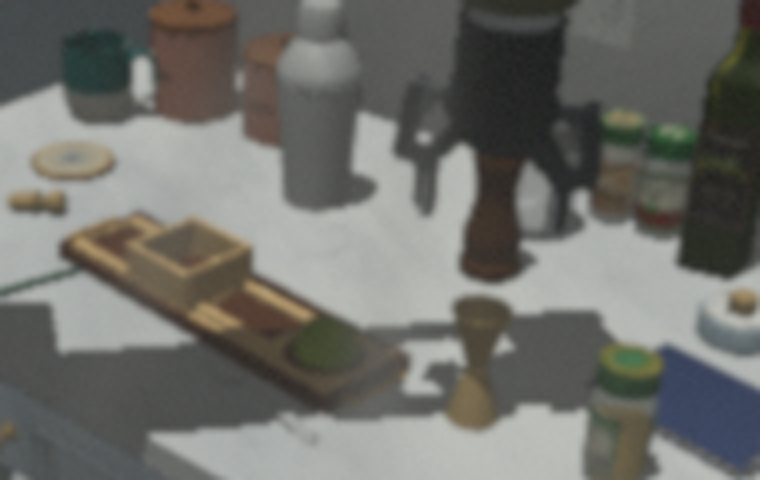

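View pics/t3.png

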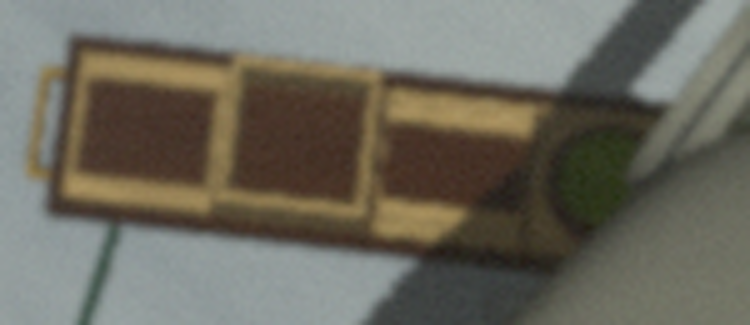

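```bash

python3 -m pendant '[[[0.05,-0.1,0.3,0],[0,0,0.7,0],[0,0,0.8,0],[0,0,0.8,0],[0,0,0.8,0],[0,0,0.7,0],[0,0,0.4,0],[0,0,0.2,0],[0,0,0,0],[0,0,0,0]]]' ; python3 d.py 447 -264.5 62 -68.8;python3 - <<'E'
from h import *
print(ray("scene",220+481/4-.4,120+312/4-.4,100))
E
```

```text
time: 10.35
tool_pos: [447.4, -257.3, 64.1]
tcp_rot: [179.4, 0.9, -68.3]
ft_force: [0.4, -0.2, 1.1]
finger_gap: 85.3
t 10.35 pos [ 447.4 -257.3   64.1] rot [179.4   0.9 -68.3] gap 85.3 F [ 0.4 -0.2  1.1] j6 32.7
rows total x 0.33 y 0.15 z 0.11 turn 0.11
[ 443.29895358 -268.89666993  100.        ]
```

```bash

python3 -m pendant '[[[0.25,0.12,0.05,0.1],[0.12,0,0,0],[0,0,0,0],[0,0,0,0],[0,0,0,0],[0,0,0,0],[0,0,0,0],[0,0,0,0],[0,0,0,0],[0,0,0,0]]]' 0 40; python3 -m pendant '[[[0,0,0,0],[0,0,0,0],[0,0,0,0],[0,0,0,0],[0,0,0,0],[0,0,0,0],[0,0,0,0],[0,0,0,0],[0,0,0,0],[0,0,0,0]]]' -0.4 40;python3 d.py 447 -264.5 62 -68.8
```

```text
time: 11.18
tool_pos: [450.1, -267.6, 66.7]
tcp_rot: [179.6, 0.6, -68.8]
ft_force: [-0.8, -0.7, -0.8]
finger_gap: 44.7
time: 12.02
tool_pos: [449.8, -267.3, 66.4]
tcp_rot: [179.6, 0.7, -68.8]
ft_force: [0.0, -0.3, -1.6]
finger_gap: 44.8
t 12.02 pos [ 449.8 -267.3   66.4] rot [179.6   0.7 -68.8] gap 44.8 F [ 0.  -0.3 -1.6] j6 32.4
rows total x -0.18 y 0.08 z 0.22 turn 0.00
```

```bash

python3 -m pendant '[[[0,0,-0.2,0],[0,0,-0.5,0],[0,0,-0.8,0],[0,0,-0.8,0],[0,0,-0.8,0],[0,0,-0.5,0],[0,0,-0.2,0],[0,0,0,0],[0,0,0,0],[0,0,0,0]]]' - 40;python3 d.py 440 41 140 -68.8;python3 - <<'E'
from h import *
im=snapshot("scene");crop(im,280,120,130,110,6,"pics/s4.png")
E
```

```text
time: 12.85
tool_pos: [450.6, -267.9, 149.4]
tcp_rot: [179.6, 0.6, -68.8]
ft_force: [-0.6, -0.7, -1.5]
finger_gap: 45.6
t 12.85 pos [ 450.6 -267.9  149.4] rot [179.6   0.6 -68.8] gap 45.6 F [-0.6 -0.7 -1.5] j6 32.4
rows total x -14.59 y -5.09 z 0.47 turn 0.00
```

View pics/s4.png

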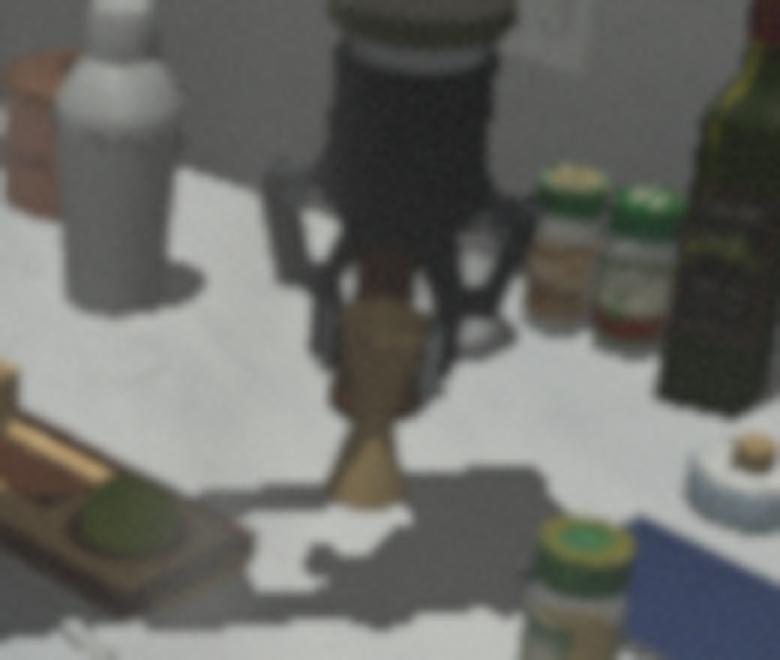

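```bash

python3 -m pendant '[[[-0.4,-0.1,0,0],[-0.8,-0.3,0,0],[-1,-0.35,0,0],[-1,-0.35,0,0],[-1,-0.35,0,0],[-1,-0.35,0,0],[-1,-0.35,0,0],[-1,-0.35,0,0],[-1,-0.35,0,0],[-1,-0.35,0,0]]]' - 40;python3 d.py 443 42 140 -68.8
```

```text
time: 13.73
tool_pos: [436.1, -62.0, 141.8]
tcp_rot: [179.0, 1.3, -69.2]
ft_force: [0.7, -0.2, -0.8]
finger_gap: 45.1
t 13.73 pos [436.1 -62.  141.8] rot [179.    1.3 -69.2] gap 45.1 F [ 0.7 -0.2 -0.8] j6 53.9
rows total x -4.74 y -2.17 z 0.09 turn -0.08
```

```bash

python3 -m pendant '[[[-0.9,-0.35,0,0],[-0.9,-0.4,0,0],[-0.8,-0.4,0,0],[-0.6,-0.3,0,0],[-0.3,-0.2,0,0],[-0.1,-0.1,0,0],[0,0,0,0],[0,0,0,0],[0,0,0,0],[0,0,0,0]]]' - 40;python3 d.py 443 42 82 -68.8
```

```text
time: 14.57
tool_pos: [436.2, 27.4, 136.6]
tcp_rot: [178.4, 1.7, -68.9]
ft_force: [-0.2, -0.5, -1.1]
finger_gap: 44.7
t 14.57 pos [436.2  27.4 136.6] rot [178.4   1.7 -68.9] gap 44.7 F [-0.2 -0.5 -1.1] j6 64.9
rows total x -0.56 y -0.58 z 2.73 turn -0.03
```

```bash

python3 -m pendant '[[[-0.3,-0.3,0,0],[-0.2,-0.2,0,0],[0,0,0,0],[0,0,0,0],[0,0,0,0],[0,0,0,0],[0,0,0,0],[0,0,0,0],[0,0,0,0],[0,0,0,0]]]' - 40;python3 d.py 443 42 82 -68.8;python3 - <<'E'
from h import *
im=snapshot("scene");crop(im,220,120,130,110,6,"pics/s5.png")
im=snapshot("top");crop(im,200,120,130,90,6,"pics/t5.png")
E
```

```text
time: 15.4
tool_pos: [442.9, 39.9, 136.7]
tcp_rot: [178.4, 1.7, -69.1]
ft_force: [0.1, -0.7, -1.4]
finger_gap: 45.1
t 15.4 pos [442.9  39.9 136.7] rot [178.4   1.7 -69.1] gap 45.1 F [ 0.1 -0.7 -1.4] j6 66.7
rows total x -0.09 y -0.04 z 2.74 turn -0.06
```

View pics/s5.png

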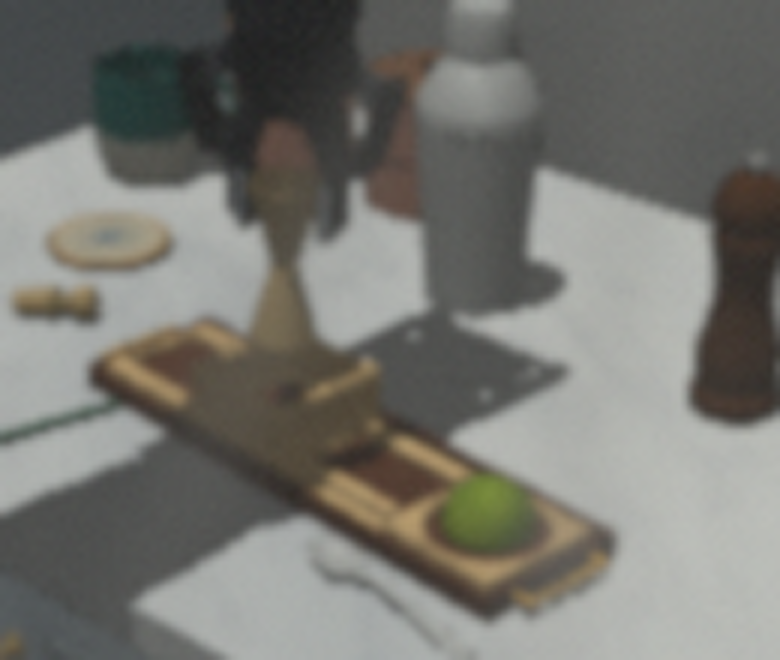

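View pics/t5.png

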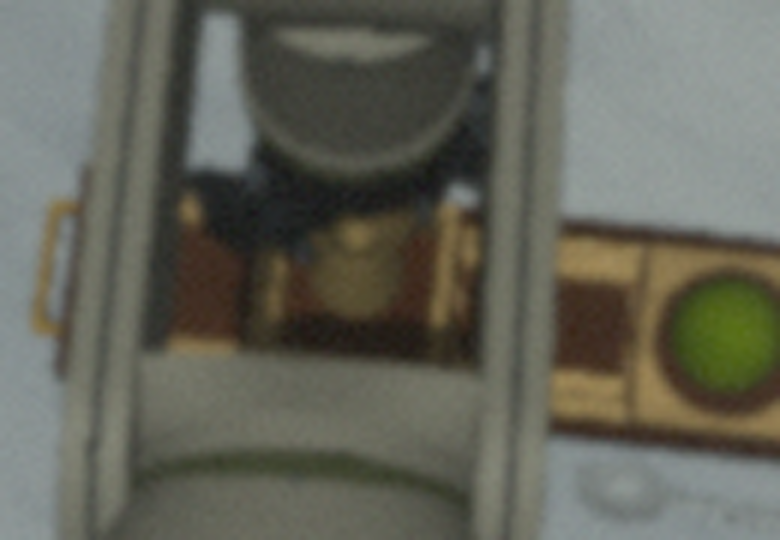

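```bash
python3 - <<'E'
from h import *
print(ray("top",200+355/6-.4,120+272/6-.4,70),ray("scene",220+282/6-.4,120+340/6-.4,70))
E
python3 -m pendant '[[[-0.05,0,0.3,0],[0,0,0.5,0],[0,0,0.5,0],[0,0,0.5,0],[0,0,0.3,0],[0,0,0.2,0],[0,0,0.1,0],[0,0,0,0],[0,0,0,0],[0,0,0,0]]]' - 40;python3 d.py 443 42 82 -68.8
```

```text
[439.81930411  43.48041345  70.        ] [436.37866978  37.3155037   70.        ]
time: 16.33
tool_pos: [438.8, 41.9, 81.6]
tcp_rot: [178.2, 1.8, -69.1]
ft_force: [1.0, 0.5, -2.2]
finger_gap: 45.2
t 16.33 pos [438.8  41.9  81.6] rot [178.2   1.8 -69.1] gap 45.2 F [ 1.   0.5 -2.2] j6 66.8
rows total x 0.07 y -0.20 z -0.02 turn -0.07
```

```bash

python3 -m pendant '[[[0,-0.2,0.06,0],[0,0,0.04,0],[0,0,0,0],[0,0,0,0],[0,0,0,0],[0,0,0,0],[0,0,0,0],[0,0,0,0],[0,0,0,0],[0,0,0,0]]]' - 40;python3 d.py 443 42 80 -68.8
```

```text
time: 17.17
tool_pos: [444.7, 43.5, 81.3]
tcp_rot: [178.4, 1.7, -69.1]
ft_force: [1.0, -0.0, -0.8]
finger_gap: 45.3
t 17.17 pos [444.7  43.5  81.3] rot [178.4   1.7 -69.1] gap 45.3 F [ 1.  -0.  -0.8] j6 67.0
rows total x 0.04 y 0.11 z 0.07 turn -0.06
```

```bash

python3 -m pendant '[[[0,0,0,0],[0,0,0,0],[0,0,0,0],[0,0,0,0],[0,0,0,0],[0,0,0,0],[0,0,-0.1,0],[0,0,-0.4,0],[0,0,-0.9,0],[0,0,-1,0]]]' 1 40;python3 d.py 340 280 200 20
```

```text
time: 18.0
tool_pos: [443.2, 42.7, 127.7]
tcp_rot: [178.0, 1.8, -69.1]
ft_force: [-0.4, 0.1, -0.4]
finger_gap: 85.6
t 18.0 pos [443.2  42.7 127.7] rot [178.    1.8 -69.1] gap 85.6 F [-0.4  0.1 -0.4] j6 67.0
rows total x -12.92 y 0.59 z -3.62 turn -19.44
```

```bash

python3 -m pendant '[[[0,0,-0.6,-0.5],[-0.3,0,-0.4,-1],[-0.7,-0.05,0,-1],[-0.95,-0.1,0,-1],[-0.95,-0.2,0,-1],[-0.95,-0.3,0,-1],[-0.9,-0.4,0,-1],[-0.85,-0.5,0,-1],[-0.8,-0.6,0,-1],[-0.75,-0.65,0,-1]]]' 1 40;python3 d.py 340 280 100 22
```

```text
time: 18.83
tool_pos: [386.4, 189.9, 167.8]
tcp_rot: [-179.7, 1.8, -24.0]
ft_force: [0.9, -0.4, -0.1]
finger_gap: 85.3
t 18.83 pos [386.4 189.9 167.8] rot [-179.7    1.8  -24. ] gap 85.3 F [ 0.9 -0.4 -0.1] j6 41.9
rows total x -3.96 y -3.17 z 3.39 turn -10.04
```

```bash

python3 -m pendant '[[[-0.7,-0.55,0.2,-1],[-0.6,-0.6,0.4,-1],[-0.5,-0.6,0.5,-1],[-0.3,-0.5,0.5,-1],[-0.2,-0.4,0.5,-1],[0,-0.1,0.3,-1],[0,0,0.2,-1],[0,0,0,-1],[0,0,0,-0.8],[0,0,0,-0.4]]]' 1 40;python3 d.py 340 280 100 22
python3 - <<'E'
from h import *
im=snapshot("scene");crop(im,180,150,130,90,6,"pics/s6.png")
im=snapshot("top");crop(im,110,120,190,100,4,"pics/t6.png")
E
```

```text
time: 19.67
tool_pos: [353.3, 266.0, 124.5]
tcp_rot: [-178.4, 0.6, 20.9]
ft_force: [-0.6, -0.3, 0.4]
finger_gap: 85.4
t 19.67 pos [353.3 266.  124.5] rot [-178.4    0.6   20.9] gap 85.4 F [-0.6 -0.3  0.4] j6 7.6
rows total x -0.37 y -0.89 z 1.23 turn -0.24
```

View pics/s6.png

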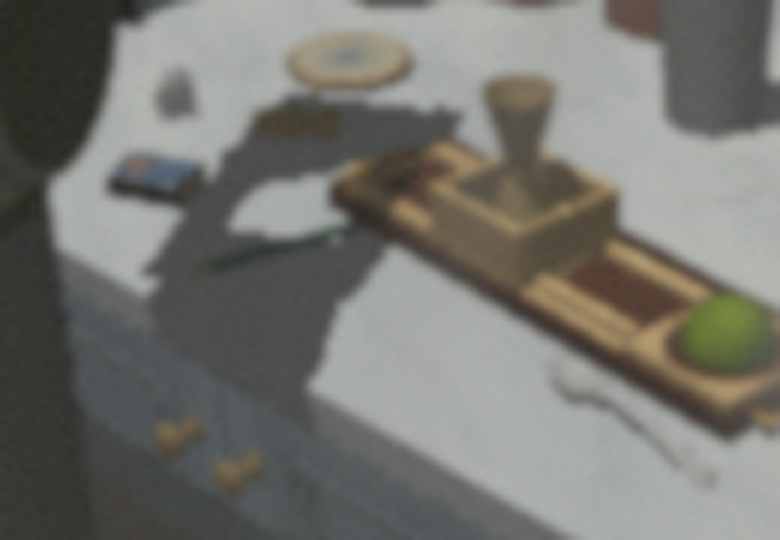

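View pics/t6.png

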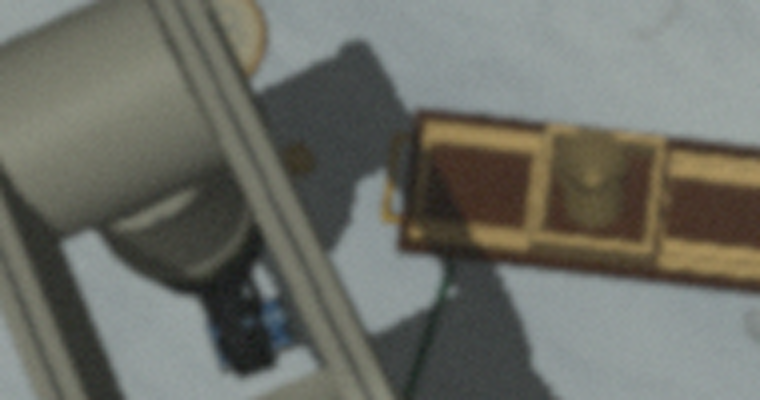

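```bash

python3 -m pendant '[[[-0.2,-0.4,0.4,-0.2],[-0.1,-0.3,0.7,0],[0,-0.1,0.8,0],[0,0,0.8,0],[0,0,0.8,0],[0,0,0.6,0],[0,0,0.4,0],[0,0,0.2,0],[0,0,0,0],[0,0,0,0]]]' 1 40;python3 d.py 340 280 4 22
```

```text
time: 20.6
tool_pos: [338.0, 285.3, 28.2]
tcp_rot: [-178.3, 0.3, 21.3]
ft_force: [0.3, 0.7, 0.7]
finger_gap: 85.6
t 20.6 pos [338.  285.3  28.2] rot [-178.3    0.3   21.3] gap 85.6 F [0.3 0.7 0.7] j6 10.0
rows total x -0.00 y 0.28 z 1.21 turn -0.16
```

```bash
python3 -c "
from h import *
print(ray('scene',180+153/6-.4,150+171/6-.4,16))"
python3 -m pendant '[[[0,0.25,0.3,-0.15],[0,0,0.4,0],[0,0,0.3,0],[0,0,0.15,0],[0,0,0,0],[0,0,0,0],[0,0,0,0],[0,0,0,0],[0,0,0,0],[0,0,0,0]]]' 1 40;python3 d.py 340 280 4 22
```

```text
[336.97090905 278.8095405   16.        ]
time: 21.43
tool_pos: [342.0, 282.0, 5.5]
tcp_rot: [-178.2, 0.0, 22.0]
ft_force: [0.1, 0.3, 0.5]
finger_gap: 85.5
t 21.43 pos [342.  282.    5.5] rot [-178.2    0.    22. ] gap 85.5 F [0.1 0.3 0.5] j6 8.5
rows total x -0.13 y 0.05 z 0.07 turn -0.01
```

```bash

python3 -m pendant '[[[-0.12,0.05,0.05,0],[0,0,0,0],[0,0,0,0],[0,0,0,0],[0,0,0,0],[0,0,0,0],[0,0,0,0],[0,0,0,0],[0,0,0,0],[0,0,0,0]]]' -0.6 30;python3 d.py 340 280 4 22
python3 -m pendant '[[[0,0,0,0],[0,0,0,0],[0,0,-0.1,0],[0,0,-0.3,0],[0,0,-0.7,0],[0,0,-0.9,0],[0,0,-0.9,0],[0,0,-0.5,0],[0,0,-0.1,0],[0,0,0,0]]]' - 30;python3 d.py 449 128 70 -5.3
```

```text
time: 22.27
tool_pos: [340.4, 280.3, 5.0]
tcp_rot: [-178.2, -0.1, 22.0]
ft_force: [-0.1, -0.1, 1.1]
finger_gap: 37.7
t 22.27 pos [340.4 280.3   5. ] rot [-1.782e+02 -1.000e-01  2.200e+01] gap 37.7 F [-0.1 -0.1  1.1] j6 8.4
rows total x -0.03 y 0.01 z 0.05 turn -0.01
time: 23.1
tool_pos: [340.1, 277.5, 78.8]
tcp_rot: [-178.2, 0.1, 22.0]
ft_force: [0.4, 0.3, 0.3]
finger_gap: 37.4
t 23.1 pos [340.1 277.5  78.8] rot [-1.782e+02  1.000e-01  2.200e+01] gap 37.4 F [0.4 0.3 0.3] j6 8.5
rows total x 2.25 y 8.97 z 0.44 turn 5.95
```

```bash

python3 -m pendant '[[[0.1,0.4,-0.2,0.4],[0.2,0.8,-0.1,0.8],[0.3,0.9,0,0.8],[0.4,0.9,0,0.8],[0.5,0.85,0,0.8],[0.55,0.8,0,0.8],[0.6,0.75,0,0.8],[0.6,0.75,0,0.6],[0.4,0.5,0,0.3],[0.2,0.2,0,0]]]' - 30;python3 d.py 449 128 70 -5.3
```

```text
time: 23.93
tool_pos: [435.2, 138.9, 72.7]
tcp_rot: [-178.8, 1.5, -8.1]
ft_force: [0.7, 0.6, 0.1]
finger_gap: 37.2
t 23.93 pos [435.2 138.9  72.7] rot [-178.8    1.5   -8.1] gap 37.2 F [0.7 0.6 0.1] j6 17.5
rows total x 0.76 y 0.44 z 0.14 turn -0.60
```

```bash

python3 -m pendant '[[[0,0,0,0],[0,0,0,0],[0,0,0,0],[0,0,0,0],[0,0,0,0],[0,0,0,0],[0,0,0,0],[0,0,0,0],[0,0,0,0],[0,0,0,0]]]' - 30;python3 d.py 449 128 17 -5.3
python3 - <<'E'
from h import *
im=snapshot("scene");crop(im,180,120,130,110,6,"pics/s7.png")
im=snapshot("top");crop(im,180,120,130,90,6,"pics/t7.png")
E
```

```text
time: 24.77
tool_pos: [432.7, 140.1, 70.8]
tcp_rot: [-178.8, 1.7, -7.9]
ft_force: [-0.1, 0.3, 0.2]
finger_gap: 37.2
t 24.77 pos [432.7 140.1  70.8] rot [-178.8    1.7   -7.9] gap 37.2 F [-0.1  0.3  0.2] j6 17.5
rows total x 0.89 y 0.49 z 2.69 turn -0.57
```

View pics/s7.png

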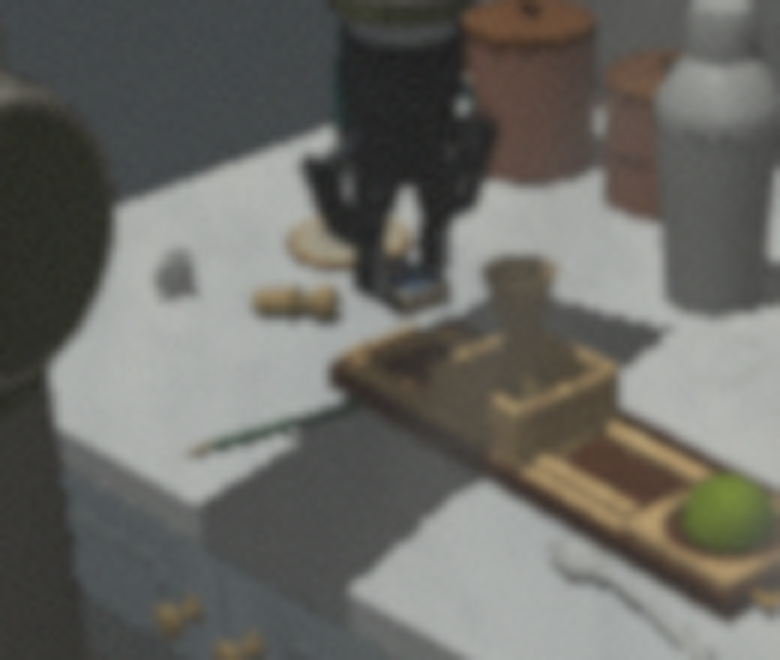

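View pics/t7.png

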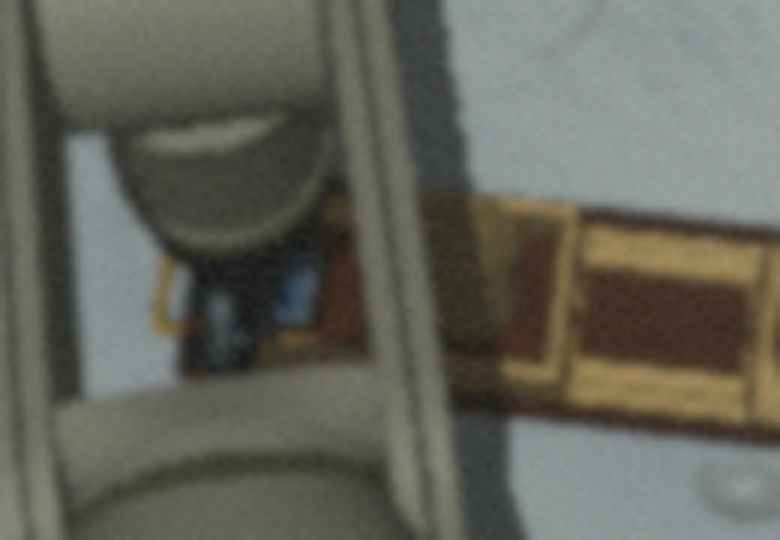

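```bash

python3 -m pendant '[[[0.4,0.2,0,-0.3],[0.4,0.2,0,-0.2],[0.1,0.1,0.2,0],[0,0,0.5,0],[0,0,0.5,0],[0,0,0.3,0],[0,0,0.1,0],[0,0,0,0],[0,0,0,0],[0,0,0,0]]]' - 30;python3 d.py 449 128 17 -5.3
```

```text
time: 25.7
tool_pos: [446.0, 128.8, 32.7]
tcp_rot: [-178.8, 1.9, -5.6]
ft_force: [-0.4, 0.2, 0.1]
finger_gap: 37.4
t 25.7 pos [446.  128.8  32.7] rot [-178.8    1.9   -5.6] gap 37.4 F [-0.4  0.2  0.1] j6 13.4
rows total x 0.15 y 0.03 z 0.78 turn -0.07
```

```bash

python3 -m pendant '[[[0.15,0.03,0.3,0],[0,0,0.25,0],[0,0,0.15,0],[0,0,0,0],[0,0,0,0],[0,0,0,0],[0,0,0,0],[0,0,0,0],[0,0,0,0],[0,0,0,0]]]' - 30;python3 d.py 449 128 17 -5.3
```

```text
time: 26.53
tool_pos: [450.0, 128.5, 18.5]
tcp_rot: [-178.8, 1.8, -5.6]
ft_force: [-0.9, 0.2, 0.0]
finger_gap: 37.2
t 26.53 pos [450.  128.5  18.5] rot [-178.8    1.8   -5.6] gap 37.2 F [-0.9  0.2  0. ] j6 13.2
rows total x -0.05 y 0.03 z 0.07 turn -0.07
```

```bash

python3 -m pendant '[[[0,0,0.05,0],[0,0,0,0],[0,0,0,0],[0,0,0,0],[0,0,0,0],[0,0,0,0],[0,0,0,0],[0,0,0,0],[0,0,-0.3,0],[0,0,-0.8,0]]]' 1 40;python3 -m pendant '[[[0,0,-1,0],[0,0,-1,0],[0,0,-1,0],[0,0,-0.5,-0.5],[0,-0.5,0,-1],[0,-0.9,0,-1],[0,-0.9,0,-1],[0.1,-0.9,0,-1],[0.2,-0.9,0,-1],[0.3,-0.9,0,-1]]]' 1 40;python3 d.py 456 271 90 32
```

```text
time: 27.37
tool_pos: [448.1, 127.7, 37.4]
tcp_rot: [-178.8, 2.1, -5.6]
ft_force: [0.4, -0.8, -0.4]
finger_gap: 85.2
time: 28.2
tool_pos: [449.1, 228.0, 122.8]
tcp_rot: [-178.1, 0.7, 25.0]
ft_force: [0.7, -0.1, 0.4]
finger_gap: 85.5
t 28.2 pos [449.1 228.  122.8] rot [-178.1    0.7   25. ] gap 85.5 F [ 0.7 -0.1  0.4] j6 -5.7
rows total x 1.22 y -1.80 z 1.64 turn -1.53
```

```bash

python3 -m pendant '[[[0.4,-0.5,0,-0.9],[0.3,-0.3,0,-0.5],[0.2,-0.1,0.3,-0.1],[0.1,0,0.5,0],[0,0,0.5,0],[0,0,0.3,0],[0,0,0,0],[0,0,0,0],[0,0,0,0],[0,0,0,0]]]' 1 40;python3 d.py 456 271 5 32
python3 - <<'E'
from h import *
im=snapshot("scene");crop(im,180,120,130,110,6,"pics/s8.png")
im=snapshot("top");crop(im,140,120,190,100,4,"pics/t8.png")
E
```

```text
time: 29.03
tool_pos: [456.4, 256.6, 88.4]
tcp_rot: [-178.0, 0.5, 32.3]
ft_force: [-0.2, 0.2, -0.1]
finger_gap: 85.5
t 29.03 pos [456.4 256.6  88.4] rot [-178.     0.5   32.3] gap 85.5 F [-0.2  0.2 -0.1] j6 -10.4
rows total x 0.37 y -0.62 z 4.17 turn 0.06
```

View pics/s8.png

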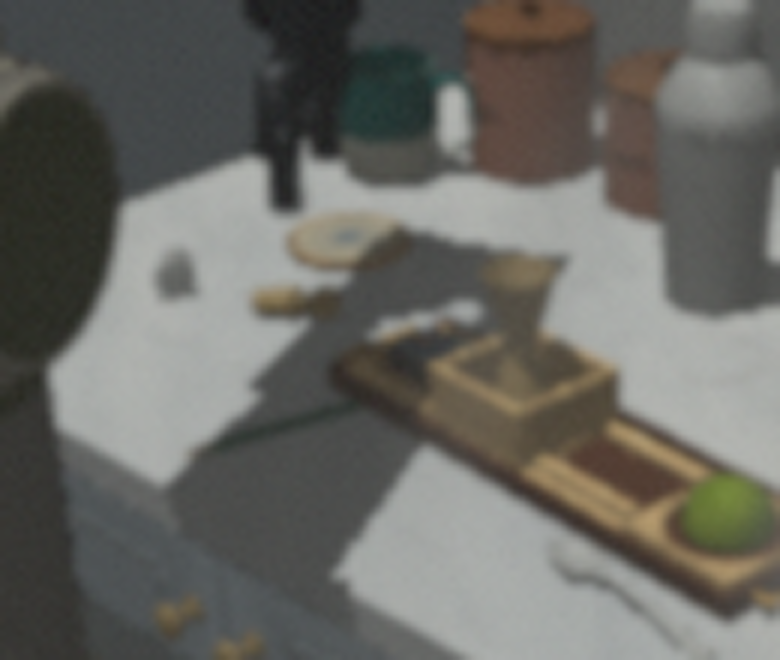

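View pics/t8.png

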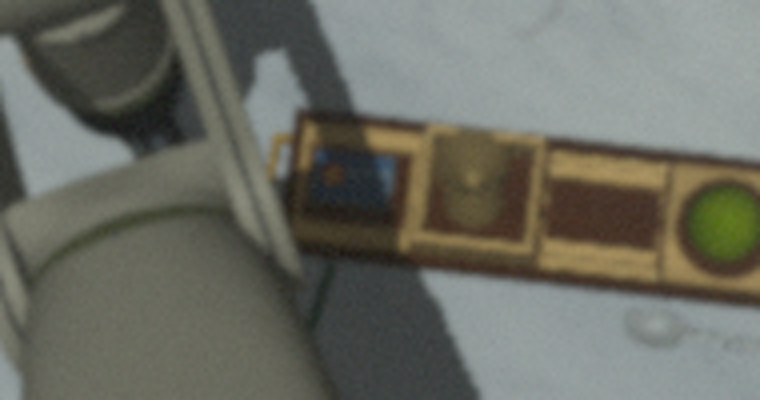

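```bash
python3 -c "
from h import *
print(ray('scene',180+296/6-.4,120+300/6-.4,13.5))"
python3 -m pendant '[[[0.2,-0.3,0.4,0],[0.1,-0.2,0.7,0],[0,-0.05,0.8,0],[0,0,0.8,0],[0,0,0.6,0],[0,0,0.3,0],[0,0,0.1,0],[0,0,0,0],[0,0,0,0],[0,0,0,0]]]' 1 40;python3 d.py 456 271 5 32
```

```text
[453.38660938 269.97597895  13.5       ]
time: 29.97
tool_pos: [457.1, 276.3, 14.1]
tcp_rot: [-178.1, -0.0, 32.2]
ft_force: [-0.4, 0.0, 0.3]
finger_gap: 85.3
t 29.97 pos [457.1 276.3  14.1] rot [-178.1   -0.    32.2] gap 85.3 F [-0.4  0.   0.3] j6 -8.9
rows total x -0.19 y 0.19 z 0.45 turn 0.05
```

```bash

python3 -m pendant '[[[-0.15,0.19,0.2,0],[0,0,0.15,0],[0,0,0,0],[0,0,0,0],[0,0,0,0],[0,0,0,0],[0,0,0,0],[0,0,0,0],[0,0,0,0],[0,0,0,0]]]' 1 40;python3 d.py 455 270.5 7 32
```

```text
time: 30.8
tool_pos: [458.9, 271.9, 9.4]
tcp_rot: [-178.1, -0.3, 32.2]
ft_force: [-0.2, 0.3, -0.5]
finger_gap: 85.9
t 30.8 pos [458.9 271.9   9.4] rot [-178.1   -0.3   32.2] gap 85.9 F [-0.2  0.3 -0.5] j6 -9.4
rows total x -0.20 y -0.04 z 0.12 turn 0.04
```

```bash

python3 -m pendant '[[[0,0,0,0],[0,0,0,0],[0,0,0,0],[0,0,0,0],[0,0,0,0],[0,0,0,0],[0,0,0,0],[0,0,0,0],[0,0,0,0],[0,0,0,0]]]' -0.8 40;python3 d.py 455 270.5 7 32
```

```text
time: 31.63
tool_pos: [458.8, 272.0, 9.6]
tcp_rot: [-178.1, -0.3, 32.2]
ft_force: [-1.1, -0.2, 0.7]
finger_gap: 22.6
t 31.63 pos [458.8 272.    9.6] rot [-178.1   -0.3   32.2] gap 22.6 F [-1.1 -0.2  0.7] j6 -9.4
rows total x -0.20 y -0.04 z 0.13 turn 0.05
```

```bash

python3 -m pendant '[[[0,0,-0.2,0],[0,0,-0.4,0],[0,0,-0.7,0],[0,0,-0.8,0],[0,0,-0.8,0],[0,0,-0.8,0],[0,0,-0.8,0],[0,0,-0.5,0],[0,0,-0.2,0],[0,0,0,0]]]' - 40;python3 d.py 432 -46 90 -5.3
python3 - <<'E'
from h import *
im=snapshot("scene");crop(im,190,100,110,90,7,"pics/s9.png")
E
```

```text
time: 32.47
tool_pos: [459.4, 268.1, 121.3]
tcp_rot: [-178.1, -0.2, 32.2]
ft_force: [-0.1, 1.2, -1.5]
finger_gap: 22.4
t 32.47 pos [459.4 268.1 121.3] rot [-178.1   -0.2   32.2] gap 22.4 F [-0.1  1.2 -1.5] j6 -9.3
rows total x -9.53 y 12.56 z 1.56 turn 8.18
```

View pics/s9.png

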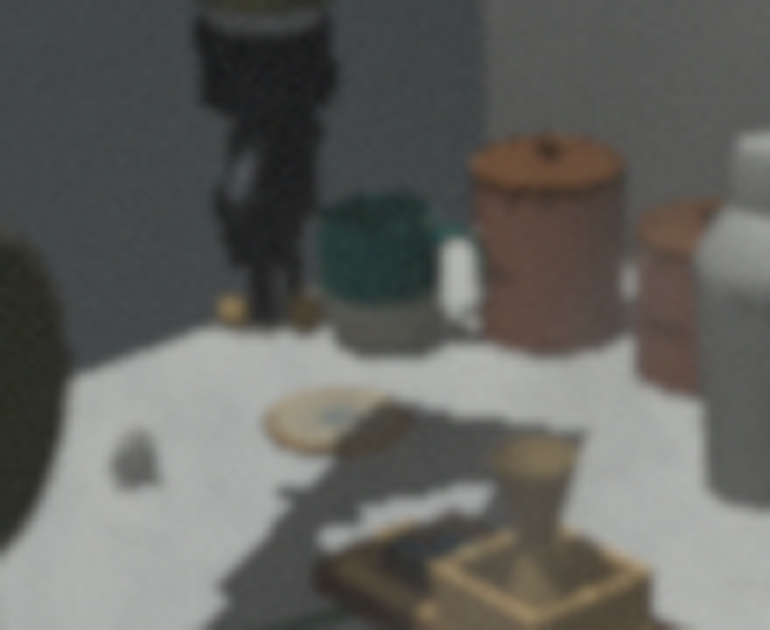

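```bash

python3 -m pendant '[[[-0.1,0.2,-0.8,0.3],[-0.3,0.5,-0.9,0.7],[-0.5,0.75,-0.5,0.7],[-0.5,0.8,-0.1,0.7],[-0.45,0.85,0,0.7],[-0.4,0.85,0,0.7],[-0.4,0.9,0,0.7],[-0.3,0.9,0,0.7],[-0.2,0.9,0,0.7],[-0.15,0.9,0,0.7]]]' - 40;python3 d.py 432 -46 90 -5.3
```

```text
time: 33.35
tool_pos: [434.7, 96.6, 152.3]
tcp_rot: [-178.4, 1.8, 1.0]
ft_force: [0.2, -0.7, -0.8]
finger_gap: 22.4
t 33.35 pos [434.7  96.6 152.3] rot [-178.4    1.8    1. ] gap 22.4 F [ 0.2 -0.7 -0.8] j6 3.3
rows total x -0.26 y 7.12 z 3.12 turn 1.37
```

```bash

python3 -m pendant '[[[-0.05,0.9,-0.1,0.6],[0,0.9,-0.1,0.4],[0,0.9,-0.1,0.2],[0,0.9,-0.1,0.1],[0,0.9,0,0],[0,0.8,0,0],[0,0.6,0,0],[0,0.3,0,0],[0,0.1,0,0],[0,0,0,0]]]' - 40;python3 d.py 432 -46 24 -5.3
```

```text
time: 34.18
tool_pos: [416.9, -37.5, 145.3]
tcp_rot: [-178.7, 3.0, -5.7]
ft_force: [0.1, 0.4, -0.9]
finger_gap: 22.4
t 34.18 pos [416.9 -37.5 145.3] rot [-178.7    3.    -5.7] gap 22.4 F [ 0.1  0.4 -0.9] j6 -7.3
rows total x 0.79 y 0.35 z 6.07 turn -0.10
```

```bash

python3 -m pendant '[[[0,0,0,0],[0,0,0,0],[0,0,0,0],[0,0,0.1,0],[0,0,0.4,0],[0,0,0.7,0],[0,0,0.7,0],[0,0,0.4,0],[0,0,0.1,0],[0,0,0,0]]]' - 40;python3 d.py 432 -46 22 -5.3
python3 - <<'E'
from h import *
im=snapshot("scene");crop(im,210,110,130,100,6,"pics/s10.png")
im=snapshot("top");crop(im,210,120,130,90,6,"pics/t10.png")
E
```

```text
time: 35.02
tool_pos: [414.6, -32.2, 93.2]
tcp_rot: [-178.6, 3.0, -5.5]
ft_force: [0.1, -0.7, -1.2]
finger_gap: 22.2
t 35.02 pos [414.6 -32.2  93.2] rot [-178.6    3.    -5.5] gap 22.2 F [ 0.1 -0.7 -1.2] j6 -7.2
rows total x 0.93 y 0.60 z 3.56 turn -0.04
```

View pics/s10.png

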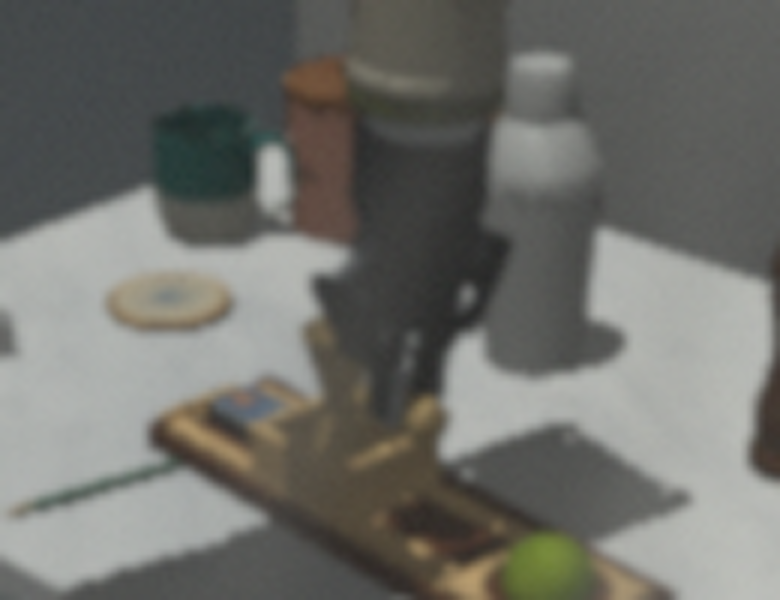

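View pics/t10.png

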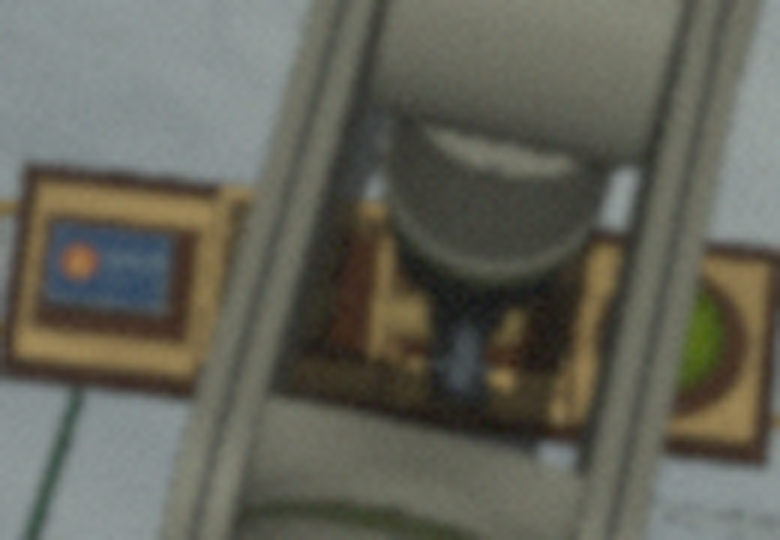

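```bash
python3 - <<'E'
from h import *
for p in[(440,41,113),(440,41,13),(425,-20,102),(430,-46,102),(415,-32,102),(417,-1,102),(412,-63,102)]:
    q=proj("scene",p);print(p,((q-[210,110])*6).round())
E
python3 - <<'E'
from h import *
im=snapshot("scene");crop(im,240,140,75,58,10,"pics/s11.png")
E
```

```text
(440, 41, 113) [338. 330.]
(440, 41, 13) [341. 476.]
(425, -20, 102) [397. 386.]
(430, -46, 102) [436. 397.]
(415, -32, 102) [400. 398.]
(417, -1, 102) [363. 380.]
(412, -63, 102) [438. 417.]
```

View pics/s11.png

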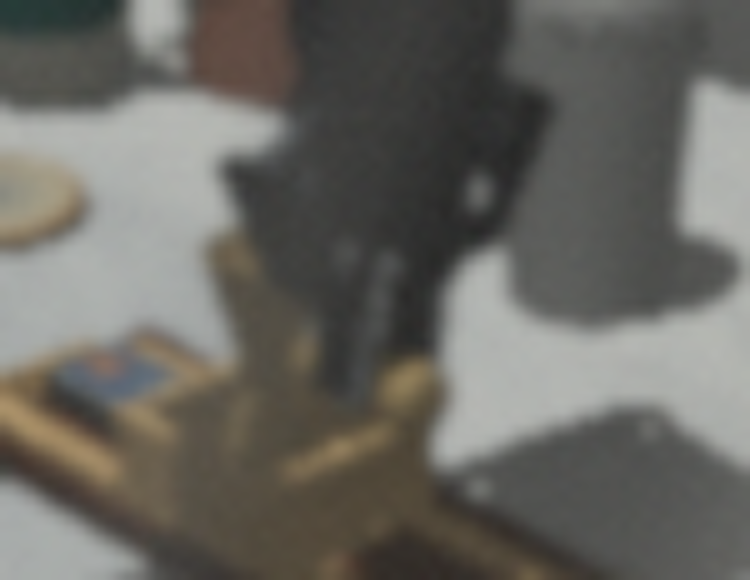

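```bash

python3 -m pendant '[[[0.4,0.25,0,0],[0.4,0.25,0,0],[0.1,0.1,0,0],[0,0,0.1,0],[0,0,0.4,0],[0,0,0.6,0],[0,0,0.6,0],[0,0,0.4,0],[0,0,0.1,0],[0,0,0,0]]]' - 40;python3 d.py 433 -45.5 22 -5.3
```

```text
time: 36.0
tool_pos: [433.3, -46.1, 49.4]
tcp_rot: [-178.7, 2.6, -5.5]
ft_force: [-0.4, -0.6, 0.9]
finger_gap: 22.5
t 36.0 pos [433.3 -46.1  49.4] rot [-178.7    2.6   -5.5] gap 22.5 F [-0.4 -0.6  0.9] j6 -8.5
rows total x -0.02 y -0.03 z 1.37 turn -0.05
```

```bash

python3 -m pendant '[[[0,0,0.2,0],[0,0,0.4,0],[0,0,0.4,0],[0,0,0.2,0],[0,0,0,0],[0,0,0,0],[0,0,0,0],[0,0,0,0],[0,0,0,0],[0,0,0,0]]]' - 40;python3 d.py 433 -45.5 22 -5.3
```

```text
time: 36.83
tool_pos: [433.1, -45.4, 24.3]
tcp_rot: [-178.7, 2.5, -5.5]
ft_force: [0.2, 0.1, 0.1]
finger_gap: 22.4
t 36.83 pos [433.1 -45.4  24.3] rot [-178.7    2.5   -5.5] gap 22.4 F [0.2 0.1 0.1] j6 -8.5
rows total x -0.01 y 0.00 z 0.11 turn -0.05
```

```bash

python3 -m pendant '[[[0,0,0.12,0],[0,0,0,0],[0,0,0,0],[0,0,0,0],[0,0,0,0],[0,0,0,0],[0,0,0,0],[0,0,0,0],[0,0,0,0],[0,0,0,0]]]' - 40;python3 d.py 433 -45.5 22 -5.3
python3 - <<'E'
from h import *
im=snapshot("scene");crop(im,240,140,75,58,10,"pics/s12.png")
E
```

```text
time: 37.67
tool_pos: [433.7, -45.5, 22.3]
tcp_rot: [-178.7, 2.4, -5.5]
ft_force: [-0.3, -0.4, -0.7]
finger_gap: 22.2
t 37.67 pos [433.7 -45.5  22.3] rot [-178.7    2.4   -5.5] gap 22.2 F [-0.3 -0.4 -0.7] j6 -8.5
rows total x -0.03 y 0.00 z 0.02 turn -0.05
```

View pics/s12.png

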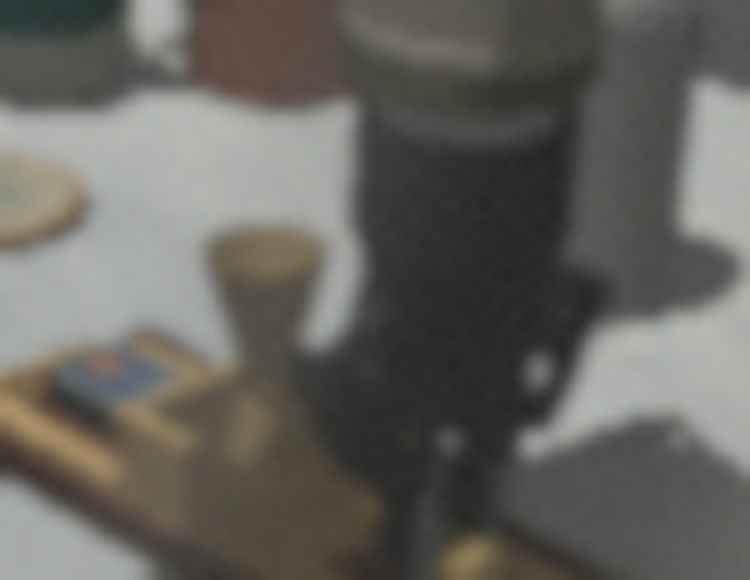

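Jigger upright, stopper at the cradle. I'll release it and rise.

```bash

python3 -m pendant '[[[0,0,0,0],[0,0,0,0],[0,0,0,0],[0,0,0,0],[0,0,0,0],[0,0,0,0],[0,0,0,0],[0,0,0,0],[0,0,-0.1,0],[0,0,-0.4,0]]]' 0.3 40;python3 -m pendant '[[[0,0,-0.8,0],[0,0,-1,0],[0,0,-1,0],[0,0,-1,0],[0,0,-1,0],[0,0,-1,0],[0,0,-1,0],[0,0,-0.6,0],[0,0.3,0,0],[0,0.8,0,0]]]' - 40;python3 -m pendant '[[[-0.3,0.9,0,0],[-0.4,0.9,0,0],[-0.4,0.9,0,0],[-0.4,0.9,0,0],[-0.4,0.9,0,0],[-0.4,0.9,0,0],[-0.4,0.9,0,0],[-0.3,0.7,0,0],[0,0.3,0,0],[0,0,0,0]]]' - 40; python3 -m pendant '[[[0,0.5,0,0],[-0.4,0.9,0,0],[-0.4,0.9,0,0],[-0.4,0.9,0,0],[-0.4,0.9,0,0],[-0.4,0.9,0,0],[-0.4,0.9,0,0],[-0.3,0.7,0,0],[0,0.3,0,0],[0,0,0,0]]]'
```

```text
time: 38.55
tool_pos: [433.0, -45.5, 31.6]
tcp_rot: [-178.7, 2.5, -5.5]
ft_force: [-0.1, -0.4, -0.7]
finger_gap: 55.5
time: 39.38
tool_pos: [437.3, -70.7, 193.4]
tcp_rot: [-178.7, 2.3, -5.4]
ft_force: [-0.3, -0.1, -0.6]
finger_gap: 55.5
time: 40.22
tool_pos: [356.6, -220.0, 188.7]
tcp_rot: [-178.7, 2.4, -5.4]
ft_force: [-0.1, 0.1, 0.8]
finger_gap: 55.4
time: 41.05
tool_pos: [290.9, -356.8, 185.1]
tcp_rot: [-178.5, 2.4, -4.8]
ft_force: [0.5, 0.1, -0.2]
finger_gap: 55.2
```

```bash
python3 - <<'E'
from h import *
im=snapshot("scene");crop(im,185,150,200,100,4,"pics/s13.png")
im=snapshot("top");cv2.imwrite("pics/top_end.png",cv2.cvtColor(im,cv2.COLOR_RGB2BGR));crop(im,120,140,330,80,2,"pics/t13w.png");crop(im,205,140,140,65,5,"pics/t13.png")
E
```

```text
(no output)
```

View pics/s13.png

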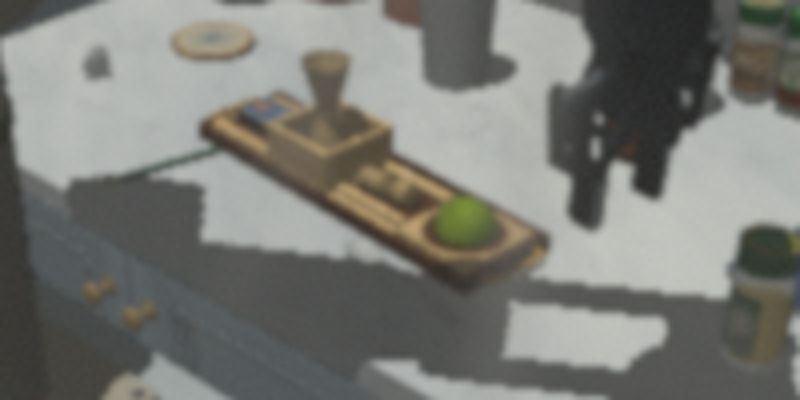

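View pics/t13.png

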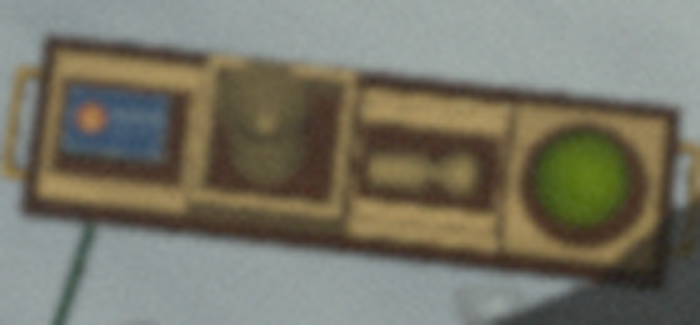

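View pics/t13w.png

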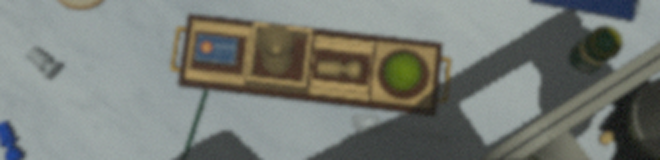

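```bash
python3 - <<'E'
from h import *
def P(u,v,z): return ray("top",205+u/5-.4,140+v/5-.4,z)[:2]
a=np.radians(84.74);Y=np.array([np.cos(a),np.sin(a)]);X=np.array([Y[1],-Y[0]]);c0=np.array([436.7,-2.0])
for n,p,k in[("match",P(116,122,28),1.5),("jigger top",P(264,108,113),.5),("jig base",P(265,160,13),.5),("stopper",P(422,172,25.5),-.5),("lime",P(580,178,20),-1.5)]:
    c=c0+k*87.1*Y;d=p-c;print(n,p.round(1),"dx %.1f dy %.1f"%(d@X,d@Y))
E
```

```text
match [451.1 131.1] dx 2.1 dy 3.2
jigger top [438.9  46.2] dx -2.2 dy 4.7
jig base [434.8  47.7] dx -6.5 dy 5.8
stopper [427.  -40.2] dx -6.1 dy 4.6
lime [ 426.9 -128.7] dx 1.9 dy 3.6
```

```bash
python3 - <<'E'
from h import *
im=cv2.cvtColor(cv2.imread("pics/top_end.png"),cv2.COLOR_BGR2RGB)
crop(im,270,150,50,42,14,"pics/z.png")
E
```

```text
(no output)
```

View pics/z.png

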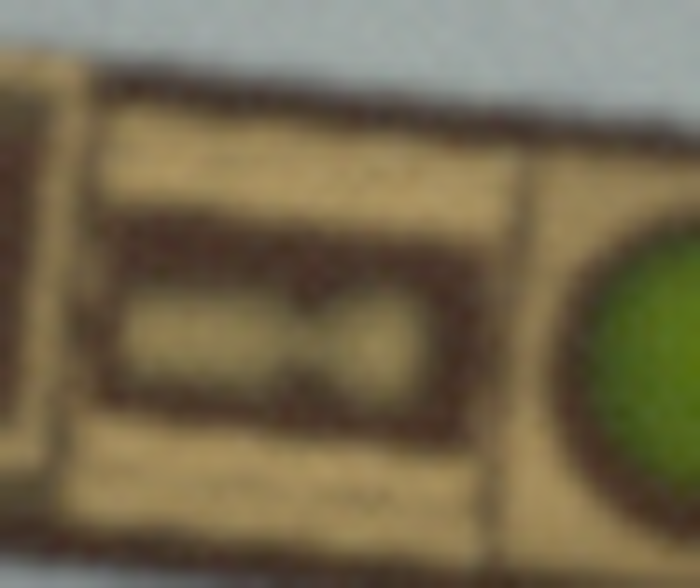

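```bash
python3 -m pendant '[[[0,0,0,0],[0,0,0,0],[0,0,0,0],[0,0,0,0],[0,0,0,0],[0,0,0,0],[0,0,0,0],[0,0,0,0],[0,0,0,0],[0,0,0,0]]]'; python3 -c "
from bench import *
print(hand_in())"
```

```text
time: 41.98
tool_pos: [293.9, -352.2, 185.2]
tcp_rot: [-178.4, 2.4, -4.4]
ft_force: [0.4, -0.2, -0.8]
finger_gap: 55.4
the job is handed in; nothing more can be done
None
```

I put the lime in the round dish, stood the jigger in the deep well, laid the matchbox in the nest and laid the brass stopper in the cradle. I handed the job in at about 42 s with the gripper empty and clear of everything. It reported no verdict.

Offsets from the cell centres, measured in the last top view (all within limits):

| Part | Across (mm) | Along (mm) | Limit (mm) |
|---|---|---|---|
| Matchbox | 2 | 3 | 15.5 from the centre |
| Lime | 2 | 4 | 14 from the centre |
| Brass stopper | 6 | 3–5 | 12 across, 15 along |
| Jigger, read at its top rim | 2 | 5 | 17 from the centre |
| Jigger, read at its base | 6.5 | 6 | 17 from the centre |

- **Jigger:** the two readings disagree by about 4 mm; I put this down to the base being partly hidden. It stands upright in both views.
- **Along-tray offsets:** they all lean the same way by about 4 mm, so my tray centre is probably off by that much.
- **Grip openings:** they read 2–4 mm under the nominal widths for the jigger, lime and stopper, but all three parts held.
- **Look-alikes:** the silver stopper was at about the same pixel as at the start. The spice jar stood upright and looked unmoved, but I did not re-measure it.

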